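# Set the hold-down stand on a container and lock it

## Robot

A 6-joint arm with a two-finger parallel gripper is mounted at the origin on the work surface; the furniture and walls round the work are solid. World frame = base frame: x ahead of the robot, y to its left, z up, the work surface at z = 0. Lengths are in m, angles in rad, forces in N, time in s.
With the tool pointing down it reaches from about 0.35 to 0.85 m from the base axis. Payload 8.1 kg.
Tool frame: the origin (TCP) lies on the mounting face of the last link; the fingertips stand 186 mm ahead of it and the grasp point (between the pads) lies 167 mm ahead of it; z points along the fingers, y is the line along which they close (so a half turn about z gives the same grasp; the last joint's range is limited). The gripper opens to 93 mm and grips with 3 to 60 N. Pads are 15 mm wide; open, the fingers measure 128 mm over their backs; the gripper's body (75 mm by 188 mm) begins 65 mm behind the grasp point.
Start: joints at [-1.302, 0.13, 1.488, -0, 1.523, -0.085], TCP at [0.208, -0.563, 0.405] pointing down, gripper open.
Joint ranges: [-2.96, 2.96], [-0.89, 2.26], [0.02, 2.5], [-1.34, 4.48], [0, 2.73], [-2.66, 2.66]. Speed limits (rad/s): [2.39, 2.39, 2.79, 3.14, 3.14, 3.14].

## Interface

Orientations are given as a rotation vector (axis times angle).
In Python, from plant import * gives the robot as it stands. The module is installed in compiled form; this text tells all that it offers.
- The arm moves only by the tool arm_command, never from a script. Its argument "increments" is a list of rows, each a list of 6 numbers: the shift along the tool's x, y, z in units of 0.2 m (1.0 is 0.2 m), then the turn, a rotation vector about the tool's x, y, z in units of pi rad (1.0 is pi rad). A call has exactly 5 rows; each row is the pose to reach, as a shift and turn from the pose commanded when the call began, along the tool's axes at that moment, turning the shorter way round; what a row does not reach only later rows make up. A row lasts 1/8 s, in which the tool goes at most 62.5 mm and 10.7 degrees, less where a joint would pass 70% of its speed; a pose out of reach is approached as far as the arm can. A call with a number of a shift or a turn outside -1 to 1 is refused whole. A call with a gripper value outside its range is refused whole. "fingers" is the closure, from -1 (fully open) to 1 (shut), set as the call begins (left out, the last holds). The fingers move at their own pace and stop on an object; "force" is the grip in N (left out, the last holds). Time passes only in rows, so rows that repeat a pose let the fingers close, or fill a call up. It gives the time, the measured TCP pose, the force, the opening and the grip force at its end, in the units of the state.
- read_state(): the state, without advancing time (a new reading comes with each control period).
- read_camera(name): name is "scene" or "side" or "wrist"; returns a dict with "image" (384x512x3 uint8, red, green, blue), "fx", "fy", "cx", "cy" (pixels), "T" (4x4, takes a point from camera to world coordinates). Camera axes: x right, y down, z forward; pixel columns grow to the right and rows downward; lengths in m; the calibration is good to about 2 mm. A picture is of the moment at which its call begins. There is no depth.
- close_job(): hands the job in; it is judged then, once.
The state is a dict: "t": time; "q": joint angles; "dq": joint speeds; "joint_torque": joint torques, N m; "tool_pos": TCP position; "orientation": TCP orientation; "force": force on the tool from outside, world axes, zero at the start; "wrist_torque": the same for the moment, N m; "opening": finger opening in m; "gripper_force": force on a finger pad.
Only numpy, scipy, OpenCV 4.12 (cv2) and the standard library are available. Lean on these libraries where they do the work, as an engineer would, in place of code of your own. Each camera call takes 0.05 s, during which the arm holds its last target. There are 200 camera calls.

## Task

A container stands under the foot of the hold-down stand on the worktop. Take the plunger by its knob and lower it until its foot presses on the container's lid with a light, steady push of about 5 to 10 newtons (never over 15), let go, and then swing the clamp lever all the way round to its end to lock the clamp, with the foot still touching the lid. Leave both containers and everything else where they stand.

Things in the scene. Friction and masses are not known exactly. Their poses are not given: they have to be found in the camera images.
- stand: The hold-down stand, fixed to the worktop: a dark steel forked foot (two prongs 14 mm tall whose middles lie 62 mm either side of the axis), a 28 mm steel column, and a metal arm that carries a collar 33 mm wide (z = 155 to 185 mm) in which the vertical plunger slides. Origin on the worktop, on the plunger's axis; the column stands 105 mm from it along the stand's +x and is, with its block, 190 mm tall; the prongs point to its -x; z up. The clamp lever is on its -y side.
- plunger_knob (a point): Middle of the black round knob (30 mm wide, 30 mm tall, so 15 mm above and below this point) on top of the plunger, a 14 mm steel rod; a 22 mm wide ring is just under the knob. This point is 165 mm above the foot's face.
- plunger: The plunger: a vertical 14 mm steel rod with the knob on top and a round rubber foot, 36 mm wide and 12 mm tall, at its lower end. Origin at the centre of the foot's flat underside, which is to come down on the lid; z up. Slides only vertically; foot and lid are hard, a little too far presses much too hard. With the clamp open it stays where it is left (about 3 N push it down, 7 N pull it up).
- lever_grip (a point): Middle of the black upright grip (15 mm thick; from 23 mm below to 17 mm above this point) at the end of the clamp lever, 90 mm from the pivot; the flat arm of the lever (9 mm thick) has its top 22 mm below this point.
- lever_pivot (a point): Point on the vertical axis about which the clamp lever turns, at the height of the grip's middle, 22 mm from the plunger's axis along the stand's -y.
- clamp_lever (a joint): Angle of the clamp lever (rad): 0 open, with the lever pointing along the stand's (-x, -y) diagonal; it grows counter-clockwise seen from above to 1.57, its end, where the lever points along (+x, -y). The clamp is stiff: about 5 N at the grip moves it all the way, then it meets a hard stop. It stays where it is left.
- tin: Food tin, a cylinder 75 mm wide and roughly 60 mm tall (the exact height is to be felt) with a flat lid; origin at the centre of its underside, z up, 0.26 kg. Either the tin or the jar stands under the plunger (within 5 mm of its axis); the other stands to the left of the stand.
- jar: Glass jar with a flat black screw lid, a cylinder 63 mm wide and roughly 95 mm tall (the exact height is to be felt); origin at the centre of its underside, z up, 0.33 kg. See the tin.
- mug: Bystander, not to be disturbed: white mug, 83 mm wide, 93 mm tall; origin under its centre.
- timer: Bystander, not to be disturbed: wind-up kitchen timer, 64 mm wide, 44 mm tall; origin under its centre.
- lemon: Bystander, not to be disturbed: lemon, 83 x 58 mm; origin under its centre.
- spice_a: Bystander, not to be disturbed: spice jar, 42 mm wide, 106 mm tall; origin under its centre.
- spice_b: Bystander, not to be disturbed: spice jar, 47 mm wide, 98 mm tall; origin under its centre.
- mill: Bystander, not to be disturbed: steel mill, 50 mm wide, 209 mm tall; origin under its centre.
Not all that is in view belongs to the job. Leave any purple look-alike of the tin alone.

How it is judged:
On the way, in this order (a step that is already met when the one before it is completed fails the run):
1. the foot presses on the lid of the container under it (more than 2 N) while the clamp lever is still open ((contact force between plunger and tin above 2 N or contact force between plunger and jar above 2 N) and value of joint clamp_lever below 0.6 rad), for 0.3 s.
2. the clamp lever is swung home with the foot still touching the lid (value of joint clamp_lever above 1.4 rad and (contact force between plunger and tin above 0.5 N or contact force between plunger and jar above 0.5 N)), for 0.2 s.
At the end, for the whole second after the job is handed in: The foot rests on the lid of the container under it with more than 0.5 N, the clamp lever is home (beyond 1.4 of its 1.57 rad), both containers stand upright (within 0.1 rad), and the plunger is at rest (all of step 2 and angle between each of tin, jar's own z axis and vertical below 0.1 rad and linear speed of plunger below 0.005 m/s); the robot touches nothing.
It fails at once if the foot presses on a container with more than 15 N (contact force between plunger and tin above 15 N or contact force between plunger and jar above 15 N).
It fails at once if the tin or the jar is shifted by more than 15 mm (distance of any of tin, jar from where it was at the start of the episode above 0.015 m).
It fails at once if a bystander is moved by more than 20 mm (distance of any of mug, timer, lemon, spice_a, spice_b, mill from where it was at the start of the episode above 0.02 m).
It also fails if it takes over 69 s, if anything falls off the work surface, if the arm or the gripper's body presses on something with over 40 N, if the wrist force passes 120 N, or if a joint passes its speed limit or range.

## Working session

There is one attempt and no reset: what is moved stays moved. The work goes in short steps, Python scripts to look and compute and a tool call to move; the robot and the scene stay as the last step left them, time stands still between calls to the robot, and variables do not carry over. Pictures are saved under pics/ and viewed, at most 10 in all, crops included, and the job is handed in when it is done.

Besides the shell and the picture viewer there is one more tool, called after "Emit:" as a command line: name --pt "numbers of a row" for each row, then --argument value for the rest. arm_command: Moves the arm, as the interface text tells. Shifts and turns lie within -1 to 1; 1 stands for 0.2 m of shift or pi rad of turn. Its arguments: {"type":"object","properties":{"increments":{"type":"array","items":{"type":"array","items":{"type":"number","minimum":-1,"maximum":1}}},"fingers":{"type":"number"},"force":{"type":"number"}},"required":["increments"]}

```bash
mkdir -p pics
python3 - <<'E'
from plant import *
import cv2,numpy as np
s=read_state();print(s)
ims=[]
for n in("scene","side"):
    c=read_camera(n);im=c["image"][:,:,::-1];cv2.imwrite(f"pics/{n}.png",im)
    np.savez(f"{n}.npz",**c);print(n,c["fx"],c["fy"],c["cx"],c["cy"],np.round(c["T"],3).tolist())
    cv2.imwrite(f"pics/{n}_b.png",cv2.resize(im,(800,600)))
E
```

```text
{'t': 0.0, 'q': array([-1.30237250e+00,  1.31137767e-01,  1.48929237e+00, -8.29443069e-06,
        1.52297627e+00, -8.54163961e-02]), 'dq': array([ 0.00126275, -0.00180585,  0.00072931, -0.00055265,  0.00094867,
       -0.00194069]), 'joint_torque': array([ 7.51576881e-04, -5.59849405e+01, -4.91752481e+01,  7.67403748e-02,
        3.57854879e-02, -1.36710655e-04]), 'tool_pos': array([ 0.2078503 , -0.56260187,  0.40369392]), 'orientation': array([-3.09077636e+00, -5.52598787e-01,  2.73135046e-04]), 'force': array([ 0.3398135 ,  0.05006973, -0.27594783]), 'wrist_torque': array([ 0.00212025, -0.00477082, -0.00196868]), 'gripper_force': 0.0, 'opening': 0.09295762403297962}
scene 385.0074170240735 385.0074170240735 261.54229158676634 187.57987910849573 [[-0.405, -0.528, 0.746, -0.432], [-0.914, 0.214, -0.344, 0.435], [0.022, -0.821, -0.57, 0.911], [0.0, 0.0, 0.0, 1.0]]
side 478.41737229384296 478.41737229384296 261.3422559331562 196.11245359926582 [[-0.968, -0.155, 0.197, 0.22], [-0.251, 0.565, -0.786, 1.087], [0.01, -0.81, -0.586, 0.991], [0.0, 0.0, 0.0, 1.0]]
```

View pics/scene_b.png

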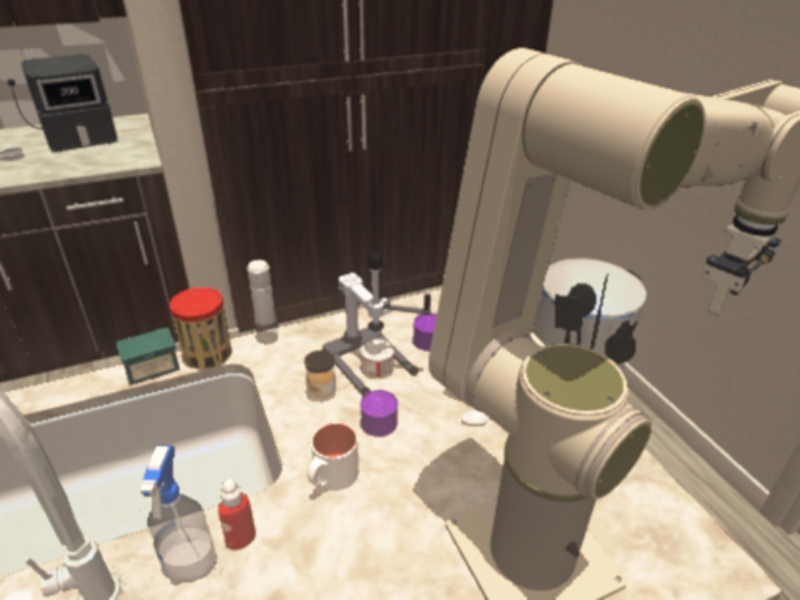

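View pics/side_b.png

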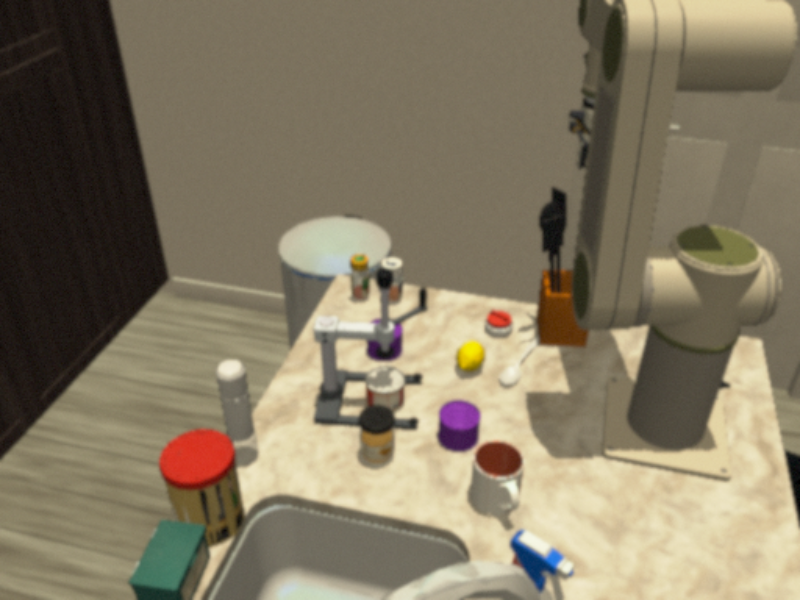

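The tin is under the foot, with the jar to its left. Knob: scene (375,260), side (385,278). Lever grip: scene (427,303), side (423,298), in 800-px pictures. I'll triangulate these with dark masks.

```bash
cat > h.py <<'E'
import numpy as np,cv2
def ray(c,u,v):
    T=c["T"];d=T[:3,:3]@np.array([(u-c["cx"])/c["fx"],(v-c["cy"])/c["fy"],1.]);return T[:3,3],d/np.linalg.norm(d)
def tri(obs):
    A=0;b=0
    for c,u,v in obs:
        o,d=ray(c,u,v);P=np.eye(3)-np.outer(d,d);A=A+P;b=b+P@o
    x=np.linalg.solve(A,b);return x,[float(np.linalg.norm((np.eye(3)-np.outer(ray(*o)[1],ray(*o)[1]))@(x-ray(*o)[0]))) for o in obs]
def plane(c,u,v,z):
    o,d=ray(c,u,v);return o+d*(z-o[2])/d[2]
E
python3 - <<'E'
from h import *
S=dict(np.load("scene.npz"));D=dict(np.load("side.npz"));k=.64
for n,a,b in[("knob",(375,260),(385,278)),("grip",(427,303),(423,298)),("jarlid",(320,361),(377,418)),("col",(352,283),(327,325)),("tinlid",(377,350),(385,380))]:
    print(n,tri([(S,a[0]*k,a[1]*k),(D,b[0]*k,b[1]*k)]))
for n,a,b in[("prongL",(363,388),(413,423)),("prongR",(413,371),(420,378)),("mugtop",(335,440),(498,462)),("mill",(260,268),(232,372))]:
    print(n,tri([(S,a[0]*k,a[1]*k),(D,b[0]*k,b[1]*k)]))
a=cv2.resize(S["image"][140:270,190:300,::-1],None,fx=3.6,fy=3.6,interpolation=3)
b=cv2.resize(D["image"][150:280,190:300,::-1],None,fx=3.6,fy=3.6,interpolation=3)
cv2.imwrite("pics/crop.png",np.hstack([a,b]))
E
```

```text
knob (array([0.51615473, 0.0730721 , 0.28650836]), [6.467286794874194e-05, 6.467286794875069e-05])
grip (array([ 0.47089906, -0.02376937,  0.18661001]), [0.0006241597097631637, 0.0006241597097632386])
jarlid (array([0.49400871, 0.20487599, 0.08650052]), [0.001131841784889104, 0.0011318417848890038])
col (array([0.62096407, 0.0871044 , 0.17286234]), [0.0021754780072569526, 0.002175478007256962])
tinlid (array([0.51903392, 0.06952404, 0.05217869]), [0.0004888025243481538, 0.0004888025243480465])
prongL (array([0.44961815, 0.12968802, 0.018099  ]), [0.0018618698138443406, 0.0018618698138443406])
prongR (array([0.46591685, 0.00502206, 0.01348817]), [0.001365102557362905, 0.0013651025573627696])
mugtop (array([0.28016898, 0.24394488, 0.08352283]), [0.0017542024919920288, 0.0017542024919921073])
mill (array([0.71922349, 0.26692205, 0.19336154]), [0.0008177833741902835, 0.0008177833741903136])
```

View pics/crop.png

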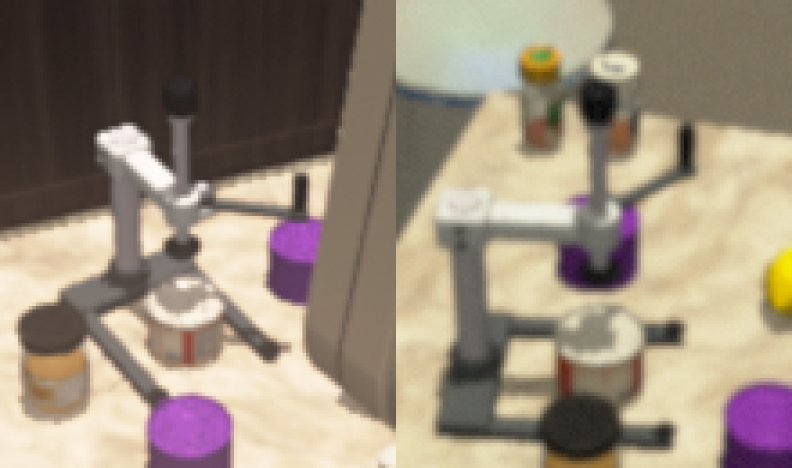

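Crop: knob at scene px (240,167) and side (247,178). The stand's yaw is about 0.13 rad, from both the column and the prong tips. Next I'll check the knife block height on the route.

Run:
```python
from h import *
S=dict(np.load("scene.npz"));D=dict(np.load("side.npz"));k=.64
for n,a,b in[("knifeA",(583,286),(548,205)),("knifeB",(606,276),(560,192)),("blockpurpleR",(427,325),(385,330))]:
    print(n,tri([(S,a[0]*k,a[1]*k),(D,b[0]*k,b[1]*k)]))
```

```text
knifeA (array([ 0.27495401, -0.24563758,  0.29545632]), [0.0004233353022997535, 0.00042333530229971775])
knifeB (array([ 0.25773739, -0.27793949,  0.31504838]), [0.003983681227516855, 0.003983681227516802])
blockpurpleR (array([ 0.55880905, -0.07191963,  0.05462647]), [0.002961770307586997, 0.0029617703075868044])
```

Emit:
arm_command --pt "0 0 -0.25 0 0 0" --pt "0 0 -0.5 0 0 0" --pt "0 0 -0.75 0 0 0" --pt "0 0 -0.8 0 0 0" --pt "0 0 -0.8 0 0 0" --fingers -1

```text
t: 0.72
tool_pos: [0.208, -0.5629, 0.5647]
orientation: [3.092, 0.553, 0.0]
force: [-1.3, 1.0, -1.7]
opening: 0.0931
gripper_force: 0.0
```

Emit:
arm_command --pt "0.2 -0.1 0 0 0 0" --pt "0.4 -0.2 0 0 0 0" --pt "0.6 -0.35 0 0 0 0" --pt "0.8 -0.5 0 0 0 0" --pt "1.0 -0.65 0 0 0 0"

```text
t: 1.35
tool_pos: [0.3511, -0.3702, 0.5617]
orientation: [-3.089, -0.552, 0.003]
force: [-0.3, 0.3, -0.4]
opening: 0.0934
gripper_force: 0.0
```

Emit:
arm_command --pt "0.2 -0.17 0 0 0 0" --pt "0.4 -0.34 0 0 0 0" --pt "0.6 -0.51 0 0 0 0" --pt "0.75 -0.7 0 0 0 0" --pt "0.9 -0.85 0 0 0 0"

```text
t: 1.98
tool_pos: [0.4608, -0.148, 0.5619]
orientation: [-3.09, -0.553, 0.005]
force: [-0.2, -0.0, -0.7]
opening: 0.093
gripper_force: 0.0
```

Emit:
arm_command --pt "0.1 -0.2 0 0 0 0" --pt "0.2 -0.4 0 0 0 0" --pt "0.3 -0.5 0 0 0 0" --pt "0.3 -0.6 0 0 0 0" --pt "0.3 -0.6 0 0 0 0"

```text
t: 2.6
tool_pos: [0.4746, -0.0156, 0.5634]
orientation: [-3.091, -0.555, 0.003]
force: [0.3, -0.9, -0.2]
opening: 0.0932
gripper_force: 0.0
```

Run:
```python
from plant import *
import cv2,numpy as np
s=read_state();print(s["t"],s["tool_pos"],s["orientation"],s["force"])
c=read_camera("wrist");np.savez("w1.npz",**c);cv2.imwrite("pics/w1.png",c["image"][:,:,::-1]);print(np.round(c["T"],3).tolist(),c["fx"],c["cx"],c["cy"])
```

```text
2.6 [ 0.47458114 -0.01564717  0.56343953] [-3.09147506 -0.55524794  0.00346493] [ 0.26458807 -0.92796633 -0.18684036]
[[0.348, -0.904, -0.247, 0.542], [-0.938, -0.336, -0.091, 0.009], [-0.001, 0.263, -0.965, 0.543], [0.0, 0.0, 0.0, 1.0]] 282.02716349873066 254.5483417105892 194.12504872010422
```

View pics/w1.png

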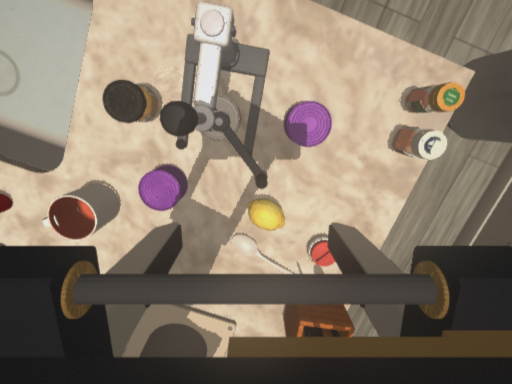

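Wrist view: knob at (179,118), lever grip top at (261,180), column block top at (212,20). I'll refine the positions using the known heights.

Run:
```python
from h import *
W=dict(np.load("w1.npz"));S=dict(np.load("scene.npz"));D=dict(np.load("side.npz"));k=.64
g=cv2.cvtColor(W["image"],cv2.COLOR_RGB2GRAY)
def blob(u,v,r,th=45):
    m=(g<th).astype(np.uint8);n,l,st,ce=cv2.connectedComponentsWithStats(m)
    i=l[v,u];return ce[i],st[i]
for n,p in(("knob",(179,118)),("grip",(261,181))):print(n,blob(*p,20))
kb=(240,166.9);sb=(246.7,177.8)
print(tri([(W,179,118),(S,*kb),(D,*sb)]),plane(W,178,118,.29))
print("grip tri",tri([(S,273.3,193.8),(D,270.6,191.2)]),"wrist top",plane(W,261,180,.204),"col",plane(W,212,20,.19))
```

```text
knob (array([259.13457899, 166.30626333]), array([     0,      0,    512,    368, 166445], dtype=int32))
grip (array([259.13457899, 166.30626333]), array([     0,      0,    512,    368, 166445], dtype=int32))
(array([0.51672649, 0.07202049, 0.28501607]), [0.0009665500141883177, 0.0010371275236944993, 0.0013580033462843948]) [0.51784981 0.07148929 0.29      ]
grip tri (array([ 0.47147447, -0.02387658,  0.18570152]), [0.00020563643783153495, 0.00020563643783147012]) wrist top [ 0.47444181 -0.02387089  0.204     ] col [0.62289951 0.09017909 0.19      ]
```

Emit:
arm_command --pt "0.18 -0.17 0 0 0 0" --pt "0.35 -0.34 0 0 0 0" --pt "0.35 -0.34 0.1 0 0 0" --pt "0.35 -0.34 0.25 0 0 0" --pt "0.35 -0.34 0.25 0 0 0"

```text
t: 3.28
tool_pos: [0.5169, 0.0706, 0.5117]
orientation: [-3.092, -0.551, 0.009]
force: [0.3, 0.8, -0.9]
opening: 0.0925
gripper_force: 0.0
```

Run:
```python
from plant import *
import cv2,numpy as np
from h import *
s=read_state();print(s["t"],s["tool_pos"],s["orientation"],s["force"])
c=read_camera("wrist");np.savez("w2.npz",**c);cv2.imwrite("pics/w2.png",c["image"][:,:,::-1])
```

```text
3.275 [0.51690617 0.07060423 0.51174593] [-3.09249379 -0.55087237  0.00852255] [ 0.33843535  0.79598134 -0.90821779]
```

View pics/w2.png

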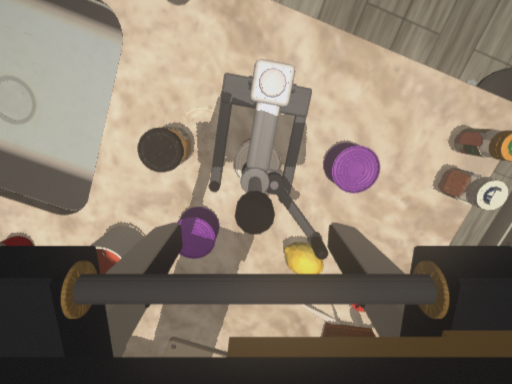

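The knob, at (254,213), is centred between the fingers, so I'll descend and grip gently.

Emit:
arm_command --pt "0 0.0 0.1 0 0 0" --pt "0 0 0.2 0 0 0" --pt "0 0 0.29 0 0 0" --pt "0 0 0.29 0 0 0" --pt "0 0 0.29 0 0 0"

```text
t: 3.95
tool_pos: [0.5173, 0.0717, 0.4571]
orientation: [3.092, 0.553, 0.001]
force: [-0.7, -0.5, 0.5]
opening: 0.0929
gripper_force: 0.0
```

Emit:
arm_command --pt "0 0 0 0 0 0" --pt "0 0 0 0 0 0" --pt "0 0 0 0 0 0" --pt "0 0 0 0 0 0" --pt "0 0 0 0 0 0" --fingers 1 --force 10

```text
t: 4.58
tool_pos: [0.5173, 0.0716, 0.4568]
orientation: [-3.093, -0.553, -0.0]
force: [1.0, 0.7, -0.1]
opening: 0.0479
gripper_force: 0.0
```

Emit:
arm_command --pt "0 0 0 0 0 0" --pt "0 0 0 0 0 0" --pt "0 0 0 0 0 0" --pt "0 0 0 0 0 0" --pt "0 0 0 0 0 0"

```text
t: 5.2
tool_pos: [0.5173, 0.0714, 0.4567]
orientation: [3.092, 0.552, 0.0]
force: [2.1, -3.3, -1.2]
opening: 0.0291
gripper_force: 10.0
```

Emit:
arm_command --pt "0 0 0.04 0 0 0" --pt "0 0 0.08 0 0 0" --pt "0 0 0.12 0 0 0" --pt "0 0 0.16 0 0 0" --pt "0 0 0.18 0 0 0"

```text
t: 5.82
tool_pos: [0.5173, 0.0714, 0.4199]
orientation: [3.092, 0.552, 0.0]
force: [1.9, -4.7, 2.7]
opening: 0.0294
gripper_force: 10.0
```

Emit:
arm_command --pt "0 0 0.01 0 0 0" --pt "0 0 0.02 0 0 0" --pt "0 0 0.03 0 0 0" --pt "0 0 0.04 0 0 0" --pt "0 0 0.04 0 0 0"

```text
t: 6.45
tool_pos: [0.5173, 0.0714, 0.412]
orientation: [3.092, 0.552, -0.0]
force: [2.4, -4.3, 1.1]
opening: 0.029
gripper_force: 10.0
```

Run:
```python
from plant import *
import cv2,numpy as np
s=read_state();print(s["t"],s["tool_pos"],s["force"],s["opening"])
c=read_camera("side");a=c["image"][150:280,190:300,::-1];d=read_camera("scene")["image"][140:270,190:300,::-1]
cv2.imwrite("pics/c2.png",cv2.resize(np.hstack([d,a]),None,fx=3.6,fy=3.6,interpolation=3));print(read_state()["force"])
```

```text
6.45 [0.51733338 0.071437   0.41197952] [ 2.41850189 -4.29105732  1.10636605] 0.028953170142696754
[ 2.67771214 -5.18271316  0.18775765]
```

View pics/c2.png

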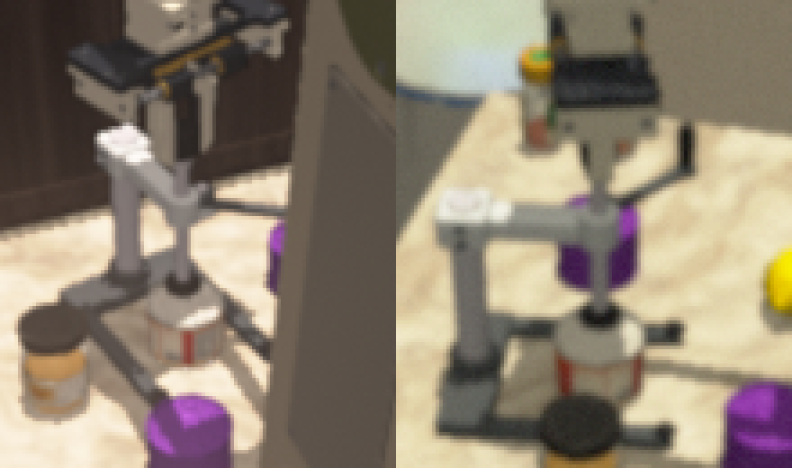

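The foot hangs roughly 1 cm above the lid. I'm lowering the grip to 8 N, so slip limits the push, and continuing in small steps.

Emit:
arm_command --pt "0 0 0.005 0 0 0" --pt "0 0 0.01 0 0 0" --pt "0 0 0.015 0 0 0" --pt "0 0 0.02 0 0 0" --pt "0 0 0.025 0 0 0" --force 8

```text
t: 7.18
tool_pos: [0.5173, 0.0715, 0.4073]
orientation: [3.092, 0.553, 0.0]
force: [-0.4, -5.5, 2.0]
opening: 0.0295
gripper_force: 8.0
```

Emit:
arm_command --pt "0 0 0.003 0 0 0" --pt "0 0 0.006 0 0 0" --pt "0 0 0.009 0 0 0" --pt "0 0 0.012 0 0 0" --pt "0 0 0.015 0 0 0"

```text
t: 7.8
tool_pos: [0.5173, 0.0714, 0.4043]
orientation: [3.092, 0.552, 0.0]
force: [0.2, -4.6, 3.1]
opening: 0.0293
gripper_force: 8.0
```

Emit:
arm_command --pt "0 0 0.0025 0 0 0" --pt "0 0 0.005 0 0 0" --pt "0 0 0.0075 0 0 0" --pt "0 0 0.01 0 0 0" --pt "0 0 0.01 0 0 0"

```text
t: 8.43
tool_pos: [0.5173, 0.0714, 0.4023]
orientation: [3.092, 0.552, 0.0]
force: [0.4, -5.9, 1.6]
opening: 0.03
gripper_force: 8.0
```

Emit:
arm_command --pt "0 0 0.0025 0 0 0" --pt "0 0 0.005 0 0 0" --pt "0 0 0.005 0 0 0" --pt "0 0 0.0075 0 0 0" --pt "0 0 0.0075 0 0 0"

```text
t: 9.05
tool_pos: [0.5173, 0.0714, 0.4007]
orientation: [3.092, 0.552, 0.0]
force: [0.9, -5.3, 2.1]
opening: 0.0291
gripper_force: 8.0
```

Emit:
arm_command --pt "0 0 0.0025 0 0 0" --pt "0 0 0.0025 0 0 0" --pt "0 0 0.005 0 0 0" --pt "0 0 0.0075 0 0 0" --pt "0 0 0.0075 0 0 0"

```text
t: 9.68
tool_pos: [0.5173, 0.0715, 0.3992]
orientation: [3.092, 0.553, 0.0]
force: [0.3, -5.6, 1.5]
opening: 0.0291
gripper_force: 8.0
```

Emit:
arm_command --pt "0 0 0.0025 0 0 0" --pt "0 0 0.0025 0 0 0" --pt "0 0 0.005 0 0 0" --pt "0 0 0.005 0 0 0" --pt "0 0 0.005 0 0 0"

```text
t: 10.3
tool_pos: [0.5173, 0.0714, 0.3982]
orientation: [3.092, 0.552, 0.0]
force: [1.3, -5.6, 2.5]
opening: 0.0292
gripper_force: 8.0
```

Emit:
arm_command --pt "0 0 0.0025 0 0 0" --pt "0 0 0.0025 0 0 0" --pt "0 0 0.005 0 0 0" --pt "0 0 0.005 0 0 0" --pt "0 0 0.005 0 0 0"

```text
t: 10.92
tool_pos: [0.5173, 0.0715, 0.3973]
orientation: [3.092, 0.553, 0.0]
force: [1.7, -4.5, 2.4]
opening: 0.0293
gripper_force: 8.0
```

Emit:
arm_command --pt "0 0 0.0025 0 0 0" --pt "0 0 0.0025 0 0 0" --pt "0 0 0.005 0 0 0" --pt "0 0 0.005 0 0 0" --pt "0 0 0.005 0 0 0"

```text
t: 11.55
tool_pos: [0.5173, 0.0715, 0.3963]
orientation: [3.092, 0.552, 0.0]
force: [1.3, -4.8, 0.8]
opening: 0.0291
gripper_force: 8.0
```

Emit:
arm_command --pt "0 0 0.0025 0 0 0" --pt "0 0 0.0025 0 0 0" --pt "0 0 0.005 0 0 0" --pt "0 0 0.005 0 0 0" --pt "0 0 0.005 0 0 0"

```text
t: 12.18
tool_pos: [0.5173, 0.0714, 0.3953]
orientation: [3.092, 0.552, 0.0]
force: [0.2, -5.0, 0.9]
opening: 0.0294
gripper_force: 8.0
```

Emit:
arm_command --pt "0 0 0.0025 0 0 0" --pt "0 0 0.0025 0 0 0" --pt "0 0 0.005 0 0 0" --pt "0 0 0.005 0 0 0" --pt "0 0 0.005 0 0 0"

```text
t: 12.8
tool_pos: [0.5173, 0.0714, 0.3942]
orientation: [3.092, 0.552, 0.0]
force: [1.8, -5.4, 1.4]
opening: 0.0292
gripper_force: 8.0
```

Emit:
arm_command --pt "0 0 0.0025 0 0 0" --pt "0 0 0.0025 0 0 0" --pt "0 0 0.005 0 0 0" --pt "0 0 0.005 0 0 0" --pt "0 0 0.005 0 0 0"

```text
t: 13.42
tool_pos: [0.5173, 0.0714, 0.3935]
orientation: [3.092, 0.552, 0.001]
force: [0.2, -5.3, 3.2]
opening: 0.0292
gripper_force: 8.0
```

Emit:
arm_command --pt "0 0 0.0025 0 0 0" --pt "0 0 0.0025 0 0 0" --pt "0 0 0.005 0 0 0" --pt "0 0 0.005 0 0 0" --pt "0 0 0.005 0 0 0"

```text
t: 14.05
tool_pos: [0.5173, 0.0715, 0.3934]
orientation: [3.092, 0.553, 0.001]
force: [-3.5, -6.1, 9.0]
opening: 0.0293
gripper_force: 8.0
```

Run:
```python
from plant import *
import cv2,numpy as np
print(read_state()["force"])
c=read_camera("side");a=c["image"][190:270,220:290,::-1];d=read_camera("scene")["image"][190:270,210:280,::-1]
cv2.imwrite("pics/c3.png",cv2.resize(np.hstack([d,a]),None,fx=5.5,fy=5.5,interpolation=3));print(read_state()["force"])
```

```text
[-3.51635484 -6.09979534  8.99017225]
[-2.87081548 -6.07935677  8.98394036]
```

View pics/c3.png

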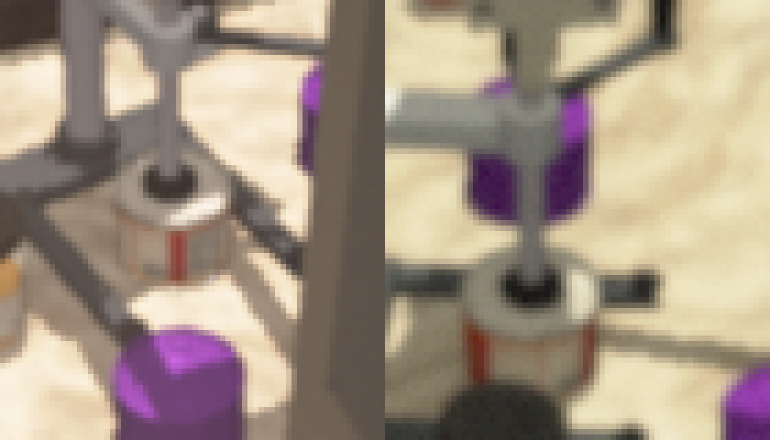

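The foot sits on the lid and Fz has risen to 9 N, of which 2–3 N is friction. I'll hold briefly, then release.

Emit:
arm_command --pt "0 0 0 0 0 0" --pt "0 0 0 0 0 0" --pt "0 0 0 0 0 0" --pt "0 0 0 0 0 0" --pt "0 0 0 0 0 0"

```text
t: 14.78
tool_pos: [0.5173, 0.0714, 0.3934]
orientation: [3.092, 0.552, 0.001]
force: [-3.2, -5.2, 8.7]
opening: 0.029
gripper_force: 8.0
```

Emit:
arm_command --pt "0 0 0 0 0 0" --pt "0 0 0 0 0 0" --pt "0 0 0 0 0 0" --pt "0 0 0 0 0 0" --pt "0 0 0 0 0 0" --fingers -1

```text
t: 15.4
tool_pos: [0.5172, 0.0717, 0.3926]
orientation: [-3.092, -0.553, 0.0]
force: [0.3, 1.6, 0.3]
opening: 0.0749
gripper_force: 0.0
```

Emit:
arm_command --pt "0 0 0 0 0 0" --pt "0 0 0 0 0 0" --pt "0 0 0 0 0 0" --pt "0 0 0 0 0 0" --pt "0 0 0 0 0 0"

```text
t: 16.02
tool_pos: [0.5172, 0.0716, 0.3927]
orientation: [-3.093, -0.553, 0.0]
force: [-0.2, 0.3, -0.6]
opening: 0.0929
gripper_force: 0.0
```

Emit:
arm_command --pt "0 0 -0.15 0 0 0" --pt "0 0 -0.3 0 0 0" --pt "0 0 -0.45 0 0 0" --pt "0 0 -0.5 0 0 0" --pt "0 0 -0.5 0 0 0"

```text
t: 16.65
tool_pos: [0.5173, 0.0716, 0.4928]
orientation: [3.092, 0.553, 0.001]
force: [0.6, 0.4, 0.1]
opening: 0.0932
gripper_force: 0.0
```

Run:
```python
from h import *
W=dict(np.load("w2.npz"))
ax=plane(W,254.5,213,.29)[:2];col=plane(W,272,82,.19)[:2];g=plane(W,320,246,.2)[:2];pv=plane(W,279,182,.175)[:2]
print(ax,col,g,"pivot",pv)
print("yaw col",np.degrees(np.arctan2(*(col-[.517,.0717])[::-1])))
for y in (8,10,12):
    t=np.radians(y);p=np.array([.517,.0717])+.022*np.array([np.sin(t),-np.cos(t)])
    for a in(-135,-45):
        b=np.radians(a+y);print(y,p,p+.09*np.array([np.cos(b),np.sin(b)]))
```

```text
[0.51774629 0.07118156] [0.62084776 0.09061272] [ 0.47679487 -0.02256624] pivot [0.52511737 0.0440306 ]
yaw col 10.321567621477936
8 [0.52006181 0.0499141 ] [ 0.46589846 -0.02196309]
8 [0.52006181 0.0499141 ] [ 0.591939   -0.00424925]
10 [0.52082026 0.05003423] [ 0.46919838 -0.02368945]
10 [0.52082026 0.05003423] [ 0.59454394 -0.00158765]
12 [0.52157406 0.05018075] [ 0.47255654 -0.0252996 ]
12 [0.52157406 0.05018075] [0.59705441 0.00116324]
```

Emit:
arm_command --pt "-0.08 0.08 0 0 0 -0.05" --pt "-0.16 0.16 0 0 0 -0.1" --pt "-0.26 0.25 0 0 0 -0.15" --pt "-0.385 0.37 0 0 0 -0.198" --pt "-0.385 0.37 0 0 0 -0.198"

```text
t: 17.27
tool_pos: [0.47, -0.0258, 0.491]
orientation: [-2.775, -1.47, 0.003]
force: [0.8, 0.0, 0.7]
opening: 0.093
gripper_force: 0.0
```

Emit:
arm_command --pt "0 0 0.15 0 0 0" --pt "0 0 0.3 0 0 0" --pt "0 0 0.4 0 0 0" --pt "0 0 0.4 0 0 0" --pt "0 0 0.4 0 0 0"

```text
t: 17.9
tool_pos: [0.471, -0.0243, 0.4136]
orientation: [2.775, 1.472, 0.001]
force: [0.1, -0.6, 0.3]
opening: 0.0932
gripper_force: 0.0
```

Run:
```python
from plant import *
import cv2,numpy as np
from h import *
s=read_state();print(s["t"],s["tool_pos"],s["orientation"],s["force"],s["q"])
c=read_camera("wrist");np.savez("w3.npz",**c);cv2.imwrite("pics/w3.png",c["image"][:,:,::-1])
```

```text
17.9 [ 0.47096281 -0.02427918  0.41364544] [2.77475618e+00 1.47203400e+00 1.36882104e-03] [ 0.09910813 -0.5635196   0.31493409] [-1.60326590e-01 -2.28082218e-01  1.81884902e+00  8.87919969e-05
  1.54979984e+00  4.34955679e-01]
```

View pics/w3.png

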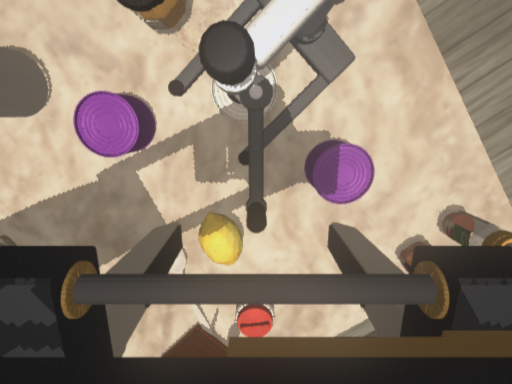

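The grip top at (256,215) is centred between the fingers and the lever is aligned with the view. I'll check its radial position.

Run:
```python
from h import *
W=dict(np.load("w3.npz"))
print(plane(W,256,214,.204),plane(W,256,93,.175), plane(W,255,214,.187))
```

```text
[ 0.47493421 -0.02000657  0.204     ] [0.52185402 0.04916259 0.175     ] [ 0.47107606 -0.02451262  0.187     ]
```

Emit:
arm_command --pt "0 0 0.1 0 0 0" --pt "0 0 0.2 0 0 0" --pt "0 0 0.26 0 0 0" --pt "0 0 0.26 0 0 0" --pt "0 0 0.26 0 0 0"

```text
t: 18.58
tool_pos: [0.471, -0.0245, 0.3618]
orientation: [2.774, 1.472, 0.002]
force: [0.2, -0.2, 0.5]
opening: 0.0931
gripper_force: 0.0
```

Emit:
arm_command --pt "0 0 0 0 0 0" --pt "0 0 0 0 0 0" --pt "0 0 0 0 0 0" --pt "0 0 0 0 0 0" --pt "0 0 0 0 0 0" --fingers 1 --force 15

```text
t: 19.2
tool_pos: [0.4706, -0.0245, 0.3607]
orientation: [-2.775, -1.473, 0.0]
force: [0.5, 1.1, 0.4]
opening: 0.0475
gripper_force: 0.0
```

Emit:
arm_command --pt "0 0 0 0 0 0" --pt "0 0 0 0 0 0" --pt "0 0 0 0 0 0" --pt "0 0 0 0 0 0" --pt "0 0 0 0 0 0"

```text
t: 19.82
tool_pos: [0.4708, -0.0246, 0.3608]
orientation: [2.775, 1.472, 0.001]
force: [3.2, -1.1, -1.7]
opening: 0.0144
gripper_force: 15.0
```

The grip is held. Now I'll swing it along the 90 mm arc, turning the tool with it at 8° per row.

Emit:
arm_command --pt "0.0044 0.0626 0 0 0 -0.0444" --pt "0.0174 0.124 0 0 0 -0.0889" --pt "0.0389 0.183 0 0 0 -0.1333" --pt "0.0684 0.2385 0 0 0 -0.1778" --pt "0.1053 0.2893 0 0 0 -0.2222"

```text
t: 20.45
tool_pos: [0.5303, -0.0401, 0.3607]
orientation: [-2.099, -2.337, 0.003]
force: [-4.1, -3.5, 3.0]
opening: 0.0145
gripper_force: 15.0
```

Emit:
arm_command --pt "0.0044 0.0626 0 0 0 -0.0444" --pt "0.0174 0.124 0 0 0 -0.0889" --pt "0.0389 0.183 0 0 0 -0.1333" --pt "0.0684 0.2385 0 0 0 -0.1778" --pt "0.1053 0.2893 0 0 0 -0.2222"

```text
t: 21.08
tool_pos: [0.5862, -0.0136, 0.3608]
orientation: [1.174, 2.913, -0.003]
force: [1.0, -6.0, 0.6]
opening: 0.0144
gripper_force: 15.0
```

Emit:
arm_command --pt "0.0003 0.0157 0 0 0 -0.0111" --pt "0.0011 0.0314 0 0 0 -0.0222" --pt "0.0025 0.047 0 0 0 -0.0333" --pt "0.0044 0.0626 0 0 0 -0.0444" --pt "0.0055 0.0704 0 0 0 -0.05"

```text
t: 21.7
tool_pos: [0.5952, -0.0028, 0.3609]
orientation: [0.947, 2.994, -0.003]
force: [3.7, -8.2, -2.3]
opening: 0.0147
gripper_force: 15.0
```

Emit:
arm_command --pt "0 0 0 0 0 0" --pt "0 0 0 0 0 0" --pt "0 0 0 0 0 0" --pt "0 0 0 0 0 0" --pt "0 0 0 0 0 0"

```text
t: 22.32
tool_pos: [0.5952, -0.0028, 0.3609]
orientation: [0.948, 2.993, -0.003]
force: [4.5, -6.6, -2.5]
opening: 0.0143
gripper_force: 15.0
```

Run:
```python
from plant import *
import numpy as np
s=read_state();p=s["tool_pos"][:2]-[.5215,.0497];print(p,np.hypot(*p),np.degrees(np.arctan2(p[1],p[0]))+124.1,s["force"],s["q"])
```

```text
[ 0.07367711 -0.05246986] 0.09045110962891789 88.64306585199282 [ 4.5016605  -6.59871049 -2.52611222] [-0.09013615  0.14026496  1.55780444 -0.00202485  1.44193987 -1.04722471]
```

The lever is at about 88.6°, so I'll give it a small final nudge, then release and retreat upward.

Emit:
arm_command --pt "0 0.005 0 0 0 0" --pt "0 0.01 0 0 0 0" --pt "0 0.01 0 0 0 0" --pt "0 0.01 0 0 0 0" --pt "0 0.008 0 0 0 0"

```text
t: 22.95
tool_pos: [0.5961, -0.0014, 0.3609]
orientation: [0.948, 2.993, -0.002]
force: [5.2, -6.0, -2.7]
opening: 0.0142
gripper_force: 15.0
```

Emit:
arm_command --pt "0 0 0 0 0 0" --pt "0 0 0 0 0 0" --pt "0 0 0 0 0 0" --pt "0 0 0 0 0 0" --pt "0 0 0 0 0 0" --fingers -0.2

```text
t: 23.58
tool_pos: [0.5957, -0.0003, 0.3607]
orientation: [-0.947, -2.995, -0.0]
force: [0.0, -0.6, 0.3]
opening: 0.0553
gripper_force: 0.0
```

Emit:
arm_command --pt "0 0 0 0 0 0" --pt "0 0 -0.1 0 0 0" --pt "0 0 -0.3 0 0 0" --pt "0 0 -0.5 0 0 0" --pt "0 0 -0.6 0 0 0"

```text
t: 24.2
tool_pos: [0.5958, -0.0003, 0.4852]
orientation: [0.946, 2.99, 0.002]
force: [0.3, 0.3, 0.5]
opening: 0.0558
gripper_force: 0.0
```

Emit:
arm_command --pt "-0.1 0 0 0 0 0" --pt "-0.2 0 0 0 0 0" --pt "-0.3 0 0 0 0 0" --pt "-0.3 0 0 0 0 0" --pt "-0.3 0 0 0 0 0"

```text
t: 24.82
tool_pos: [0.6445, -0.0346, 0.4805]
orientation: [-0.947, -2.995, -0.0]
force: [-0.4, -0.2, 0.0]
opening: 0.0559
gripper_force: 0.0
```

Run:
```python
from plant import *
import cv2,numpy as np
print(read_state()["force"])
c=read_camera("side");a=c["image"][150:280,190:300,::-1];d=read_camera("scene")["image"][140:270,190:300,::-1]
cv2.imwrite("pics/c4.png",cv2.resize(np.hstack([d,a]),None,fx=3.6,fy=3.6,interpolation=3))
```

```text
[-0.41920882 -0.15828696  0.00615748]
```

View pics/c4.png

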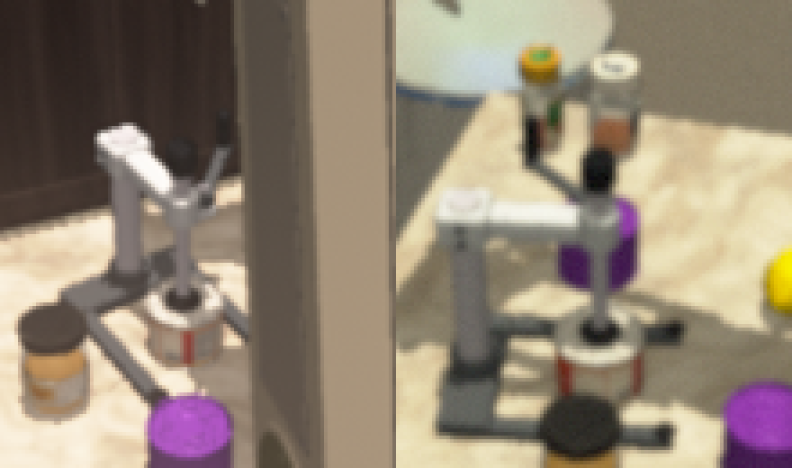

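The lever now points to (+x,−y), with its grip at crop px (530,140). The foot is on the lid and everything stands in place.

```bash
python3 -c "
from plant import *
print(close_job())"
```

```text
the job is handed in; nothing more can be done
None
```

I lowered the plunger onto the tin's lid with a push of roughly 6–7 N, let go, swung the clamp lever to about its 1.57 rad end, and handed the job in at about 25 s; the final picture shows everything in place, but `close_job()` returned no verdict.

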